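Weigh the scrap pail in the 3D-printing lab

TASK

Two small steel pails of failed prints stand on the bench with their wire bails folded down. Swing the bail of the taller, narrower pail upright while the pail stays standing where it is, then lift the pail by its bail, carry it upright to the bench scale and set it down gently on the middle of the round pan, then let go.

Things in the scene. Friction and masses are not known exactly. Their poses are not given: they have to be found in the camera images.
- pail: The taller, narrower of the two open steel pails (about 0.6 kg): 90 mm high, 84 mm across the rim, 71 mm across the base, standing loose on the bench. Origin at the centre of its underside, z up. Its bail is hinged on the pail's y axis, 80 mm above the underside, and folded it points to the pail's -x side. (The other pail, not wanted, is 58 mm high and 108 mm across, also with a folded bail.)
- bail_grip (a point): Middle of the wooden roller on the taller pail's wire bail: the roller is 12 mm in diameter and 44 mm long, runs along the pail's y axis, turns freely on the wire, and lies 85 mm from the bail's hinge line, 43 mm clear of the rim when level. The two side wires are 48 mm either side of the pail's middle.
- bail (a joint): Angle of the taller pail's bail in rad: 0 level with its hinge, sticking out over the pail's -x side (about how it lies at the start); grows as the roller is raised; 1.57 upright over the pail. It is slightly stiff (about half a newton at the roller) and stays where it is left.
- pan (a point): Centre of the top face of the scale's round steel pan, 140 mm in diameter, 45 mm above the bench; z up. The grey scale, 200 by 165 mm, is fixed to the bench; its dark display lies on the -x side of the pan.

How it is judged:
By the outcome, as a careful person would: the job done as asked, in the order asked, and still so for the second after the job is handed in, with the robot touching nothing.
It also fails if it takes over 48 s, if anything falls off the work surface, if the arm or the gripper's body presses on something with over 40 N, if the wrist force passes 120 N, or if a joint passes its speed limit or range.

ROBOT

A 6-joint arm with a two-finger parallel gripper is mounted at the origin on the work surface. World frame = base frame: x ahead of the robot, y to its left, z up, the work surface at z = 0. Lengths are in m, angles in rad, forces in N, time in s.
With the tool pointing down it reaches from about 0.325 to 0.775 m from the base axis. Payload 5.5 kg.
Tool frame: the origin (TCP) lies at the very end of the fingers, on their centre line; the grasp point (between the pads) lies ctrl.tcp_to_grasp behind it (ctrl.tcp_to_grasp is the distance from the TCP to the grasp point, in m); z points along the fingers, y is the line along which they close (so a half turn about z gives the same grasp; the last joint's range is limited). The gripper opens to 88 mm and grips with 3 to 60 N. Pads are 20 mm wide; open, the fingers measure 115 mm over their backs; the gripper's body (75 mm by 178 mm) begins 61 mm behind the grasp point.
Start: joints at [1.251, 0.091, 1.231, -0, 1.82, -0.057], TCP at [0.156, 0.579, 0.223] pointing down, gripper open.
Joint ranges: [-2.87, 2.87], [-0.86, 2.18], [0.17, 2.46], [-1.51, 4.65], [0.06, 2.69], [-2.65, 2.65]. Speed limits (rad/s): [2.57, 2.57, 3.01, 3.14, 3.14, 3.14].

INTERFACE

Orientations are given as a rotation vector (axis times angle).
In Python, from rig import ctrl gives the robot as it stands.
- The arm moves only by the tool apply_moves, never from a script. Its argument "deltas" is one flat list of numbers, 6 for each row, row after row: the shift along the tool's x, y, z in mm, then the turn, a rotation vector about the tool's x, y, z in rad. In form: [dx, dy, dz, wx, wy, wz, dx, dy, dz, wx, wy, wz, ...]. A call has 1 to 12 rows; each row shifts and turns the commanded pose from where the row before left it, along the tool's axes as they then stand; what a row does not reach is not made up. A row lasts 1/8 s, in which the tool goes at most 62.5 mm and 10.7 degrees, less where a joint would pass 70% of its speed; a pose out of reach is approached as far as the arm can. A call with a gripper value outside its range is refused whole. "jaw" is the gripper command: -1 is fully open, 1 is shut, values between are in proportion, set as the call begins (left out, the last holds). The fingers move at their own pace and stop on an object; "grip_force" is the grip in N (left out, the last holds). Time passes only in rows, so rows that do not move let the fingers close. It gives the time, the measured TCP pose, the force, the opening and the grip force at its end, in the units of the state.
- ctrl.get_state(): the state, without advancing time (a new reading comes with each control period).
- ctrl.snapshot(name): name is "side" or "top"; returns a dict with "image" (400x640x3 uint8, red, green, blue), "K" (3x3 intrinsics, pixels), "extrinsics" (4x4, takes a point from world to camera coordinates). Camera axes: x right, y up, looking along -z (the intrinsics and any distortion apply to the point x, -y, -z); pixel columns grow to the right and rows downward; lengths in m; the calibration is good to about 2 mm. A picture is of the moment at which its call begins. There is no depth.
- ctrl.job_done(): hands the job in; it is judged then, once.
The state is a dict: "time_s": time; "joints": joint angles; "joint_velocities": joint speeds; "joint_efforts": joint torques, N m; "ee_pos": TCP position; "orientation": TCP orientation; "wrist_force": force on the tool from outside, world axes, zero at the start; "ft_torque": the same for the moment, N m; "grip_width": opening from 0.0 (shut) to 1.0 (fully open); "gripper_force": force on a finger pad.
Only numpy, scipy, OpenCV 4.12 (cv2) and the standard library are available. Lean on these libraries where they do the work, as an engineer would, in place of code of your own. Each camera call takes 0.05 s, during which the arm holds its last target. There are 200 camera calls.

## Working session

There is one attempt and no reset: what is moved stays moved. The work goes in short steps, Python scripts to look and compute and a tool call to move; the robot and the scene stay as the last step left them, time stands still between calls to the robot, and variables do not carry over. Pictures are saved under pics/ and viewed, at most 13 in all, crops included, and the job is handed in when it is done.

Besides the shell and the picture viewer there is one more tool, called after "Call:" in YAML: its name, and indented under it one key for each argument. apply_moves: Moves the arm, as the interface text tells. Its arguments: {"type":"object","properties":{"deltas":{"type":"array"},"jaw":{"type":"number"},"grip_force":{"type":"number"}},"required":["deltas"]}

```bash
mkdir -p pics; ls; cat > h.py <<'E'
import numpy as np, cv2
from rig import ctrl
from scipy.spatial.transform import Rotation as R
def snap(n,f=None):
    s=ctrl.snapshot(n)
    if f: cv2.imwrite('pics/'+f,cv2.cvtColor(s['image'],cv2.COLOR_RGB2BGR))
    return s
def ray(s,u,v):
    E=np.array(s['extrinsics']);K=np.array(s['K'])
    x=np.linalg.inv(K)@[u,v,1]; d=E[:3,:3].T@np.array([x[0],-x[1],-x[2]]); o=-E[:3,:3].T@E[:3,3]
    return o,d/np.linalg.norm(d)
def onplane(s,u,v,z):
    o,d=ray(s,u,v); return o+d*(z-o[2])/d[2]
def proj(s,p):
    E=np.array(s['extrinsics']);c=E[:3,:3]@np.array(p)+E[:3,3]
    q=np.array(s['K'])@[c[0],-c[1],-c[2]]; return q[:2]/q[2]
E
python3 - <<'E'
from h import *
for n in('top','side'):
    s=snap(n,n+'0.png');print(s.keys(),s['K'],s['extrinsics'])
print(ctrl.get_state(),ctrl.tcp_to_grasp)
E
```

```text
pics
dict_keys(['image', 'K', 'extrinsics']) [[399.34170574   0.         316.8318488 ]
 [  0.         399.34170574 197.67081864]
 [  0.           0.           1.        ]] [[ 0.00574394 -0.99977307 -0.02051385 -0.01871617]
 [ 0.99411942  0.00349068  0.10823304 -0.53324809]
 [-0.10813687 -0.0210149   0.99391388 -0.93495304]
 [ 0.          0.          0.          1.        ]]
dict_keys(['image', 'K', 'extrinsics']) [[466.366326     0.         317.01838276]
 [  0.         466.366326   199.05217192]
 [  0.           0.           1.        ]] [[ 0.98810399 -0.15265084 -0.01866086 -0.53073857]
 [ 0.11303222  0.63860184  0.76119079 -0.10408595]
 [-0.10427955 -0.75424493  0.64825949 -1.09545892]
 [ 0.          0.          0.          1.        ]]
{'time_s': 0.1, 'joints': array([ 1.25129769e+00,  9.17788113e-02,  1.23176896e+00, -1.08418860e-05,
        1.81982796e+00, -5.66868149e-02]), 'joint_velocities': array([ 1.08836662e-03, -3.87305925e-05, -1.76820530e-03, -5.56202921e-04,
        3.13224570e-03,  4.72482425e-04]), 'joint_efforts': array([ 2.37645661e-03, -4.47858167e+01, -4.07567632e+01,  7.00990297e-02,
        2.85105093e-02, -1.33382846e-04]), 'ee_pos': array([0.15578796, 0.57913329, 0.22162085]), 'orientation': array([-4.11598458e-01, -3.11418587e+00,  2.75425081e-03]), 'wrist_force': array([ 0.34829293, -0.57268415, -0.06610445]), 'ft_torque': array([-0.05280574, -0.01927786,  0.02706122]), 'gripper_force': 0.0, 'grip_width': 0.9983856929889162} 0.0187
```

View pics/top0.png

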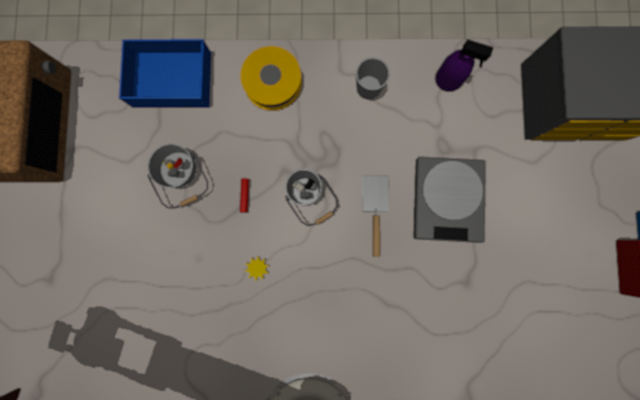

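View pics/side0.png

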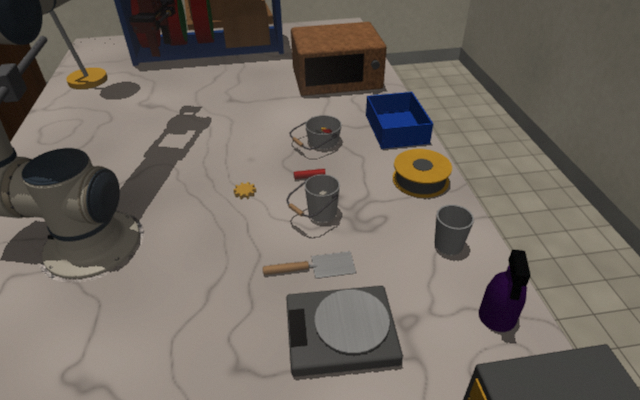

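The top view shows the taller pail's rim at about (306,186), its wooden roller at (325,217), and the pan centre at about (453,190). The side view agrees: pail at (322,198), roller at (295,209), pan at (352,321).

```bash
python3 - <<'E'
from h import *
t=snap('top');s=snap('side')
def roller(S,box):
    x0,y0,x1,y1=box
    h=cv2.cvtColor(S['image'],cv2.COLOR_RGB2HSV)[y0:y1,x0:x1]
    m=((h[...,0]>5)&(h[...,0]<22)&(h[...,1]>90)&(h[...,2]>70)).astype('uint8')
    p=np.argwhere(m)[:,::-1]+[x0,y0]
    c,sz,a=cv2.minAreaRect(p.astype(np.float32)); return np.array(c),sz,a,len(p)
rt=roller(t,(300,200,345,235));rs=roller(s,(280,190,312,225));print(rt,rs)
o1,d1=ray(t,*rt[0]);o2,d2=ray(s,*rs[0])
A=np.c_[d1,-d2];k=np.linalg.lstsq(A,o2-o1,rcond=None)[0];print('roller',o1+k[0]*d1,o2+k[1]*d2, onplane(t,*rt[0],.08))
print('rim',onplane(t,306,186,.09),'pan t',onplane(t,453,190,.045),'pan s',onplane(s,352,321,.045))
for n,S,b in(('t',t,(265,150,365,240)),('s',s,(270,160,370,235)),('p',t,(405,145,500,255))):
    x0,y0,x1,y1=b; cv2.imwrite(f'/tmp/{n}.png',cv2.resize(S['image'][y0:y1,x0:x1,::-1],None,fx=(4 if n!='p' else 3),fy=(4 if n!='p' else 3),interpolation=2))
a=[cv2.imread(f'/tmp/{n}.png') for n in 'tsp']
H=max(i.shape[0] for i in a);a=[cv2.copyMakeBorder(i,0,H-i.shape[0],0,0,0) for i in a]
top=np.hstack(a[:2]);cv2.imwrite('pics/c1.png',top)
g=cv2.cvtColor(t['image'],cv2.COLOR_RGB2HSV)
print(t['image'][190,453],t['image'][170,418])
m=np.zeros((400,640),'uint8');m[155:225,418:484]=(t['image'][155:225,418:484].min(-1)>105)
n,l,st,ce=cv2.connectedComponentsWithStats(m);i=1+np.argmax(st[1:,4]);print(st[i],ce[i],onplane(t,*ce[i],.045))
E
```

```text
(array([323.76922607, 217.65383911]), (3.6055514812469482, 18.859806060791016), 56.3099365234375, 71) (array([295.0302124 , 208.67114258]), (15.237714767456055, 4.1780829429626465), 34.99202346801758, 60)
roller [ 0.48309982 -0.03329394  0.0639568 ] [ 0.48170154 -0.03326289  0.0638751 ] [ 0.48216114 -0.03334966  0.08      ]
rim [0.55319776 0.00717703 0.09      ] pan t [ 0.55090503 -0.33799396  0.045     ] pan s [ 0.55076248 -0.34248491  0.045     ]
[123 123 120] [68 68 66]
[ 423  161   59   58 2695] [452.41669759 189.7729128 ] [ 0.55144124 -0.33664294  0.045     ]
```

View pics/c1.png

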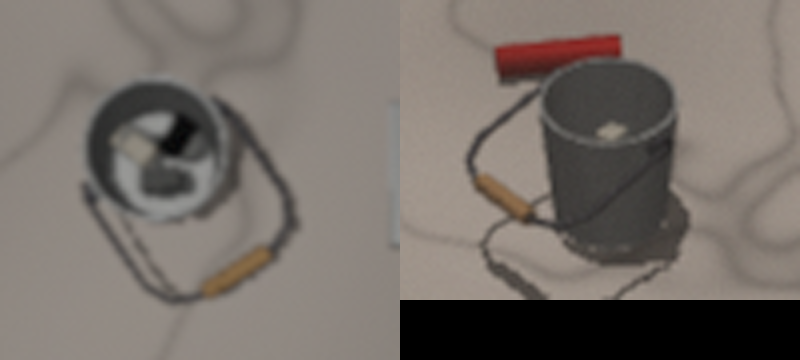

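The crop shows the rim centred at about (303.8,186.8) in the full top image. The bail points down and to the right, hanging slightly below level, with the roller axis about 33° from horizontal.

```bash
cat >> h.py <<'E'
def delta(p,yaxis=None):
    st=ctrl.get_state();T=R.from_rotvec(st['orientation']);M=T.as_matrix()
    d=M.T@(np.array(p)-st['ee_pos'])*1000
    w=np.zeros(3)
    if yaxis is not None:
        y=np.array([*yaxis,0])/np.linalg.norm(yaxis)
        y=y*np.sign(y@M[:,1]); z=np.array([0,0,-1.]);x=np.cross(y,z)
        w=(T.inv()*R.from_matrix(np.c_[x,y,z])).as_rotvec()
    print('d',d.round(1),'w',w.round(3)); print(M.round(3).tolist())
E
python3 - <<'E'
from h import *
t=snap('top')
c=onplane(t,303.8,186.8,.09);print(c)
r=np.array([.483,-.0335]);x=(c[:2]-r);print(np.linalg.norm(x),np.degrees(np.arctan2(x[1],x[0])))
delta([r[0],r[1],.16],x)
E
```

```text
[0.55135303 0.01215277 0.09      ]
0.08219678855521104 33.738834884843705
d [-475.1 -506.7   62.5] w [-0.001  0.     0.719]
[[-0.966, 0.26, -0.0], [0.26, 0.966, -0.001], [0.0, -0.001, -1.0]]
```

Call:
apply_moves:
  deltas: [-35,-37,0,0,0,0,-40,-43,0,0,0,0,-40,-43,0,0,0,0,-40,-43,0,0,0,0,-40,-43,0,0,0,0,-40,-43,0,0,0,0,-40,-43,0,0,0,0,-40,-43,0,0,0,0,-40,-43,0,0,0,0,-40,-42,0,0,0,0,-40,-42,0,0,0,0,-40,-42,0,0,0,0]
  jaw: 0.3
  grip_force: 5

```text
time_s: 1.75
ee_pos: [0.4835, -0.0355, 0.2228]
orientation: [0.412, 3.114, 0.0]
wrist_force: [0.7, 0.9, 0.2]
grip_width: 0.349
gripper_force: 0.0
```

Call:
apply_moves:
  deltas: [0,0,10,0,0,0.12,0,0,10,0,0,0.15,0,0,10,0,0,0.15,0,0,10,0,0,0.15,0,0,10,0,0,0.149,0,0,0,0,0,0]

```text
time_s: 2.5
ee_pos: [0.4824, -0.0335, 0.1717]
orientation: [-1.478, -2.77, 0.001]
wrist_force: [-1.1, 0.4, 1.0]
grip_width: 0.349
gripper_force: 0.0
```

```bash
python3 - <<'E'
from h import *
st=ctrl.get_state();print(st['time_s'],st['ee_pos'],st['grip_width'],st['wrist_force'])
delta([.483,-.0335,.16],[.0683,.0457])
a=snap('top');b=snap('side')
A=cv2.resize(a['image'][130:270,240:380,::-1],(400,400));B=cv2.resize(b['image'][100:240,240:380,::-1],(400,400))
cv2.imwrite('pics/c2.png',np.hstack([A,B]))
E
```

```text
2.5 [ 0.48238267 -0.03351671  0.17174758] 0.3489299071075203 [-1.13923705  0.41242227  1.02562555]
d [-0.3  0.5 11.7] w [-0.001 -0.001  0.001]
[[-0.557, 0.831, -0.002], [0.831, 0.557, 0.0], [0.001, -0.001, -1.0]]
```

View pics/c2.png

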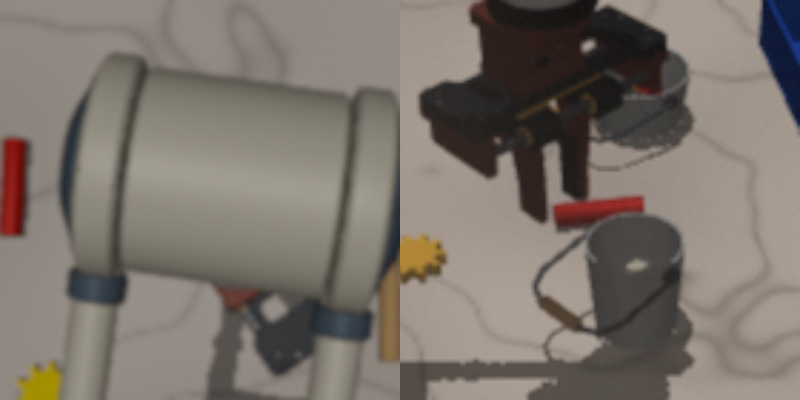

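The side crop shows the fingers straddling the roller's line, directly above the bail. I'll go down.

Call:
apply_moves:
  deltas: [0,0.5,20,0,0,0,0,0,25,0,0,0,0,0,25,0,0,0,0,0,20,0,0,0,0,0,20,0,0,0,0,0,14,0,0,0,0,0,0,0,0,0]

```text
time_s: 3.48
ee_pos: [0.4826, -0.0332, 0.0473]
orientation: [-1.48, -2.769, 0.001]
wrist_force: [-0.1, -0.9, 0.1]
grip_width: 0.356
gripper_force: 0.0
```

```bash
python3 - <<'E'
from h import *
b=snap('side');st=ctrl.get_state();print(st['ee_pos'],st['wrist_force'])
B=cv2.resize(b['image'][130:240,240:380,::-1],(784,600),interpolation=2)
cv2.imwrite('pics/c3.png',B)
E
```

```text
[ 0.48320651 -0.03330903  0.04848957] [-1.01337151  0.35528459  0.4186142 ]
```

View pics/c3.png

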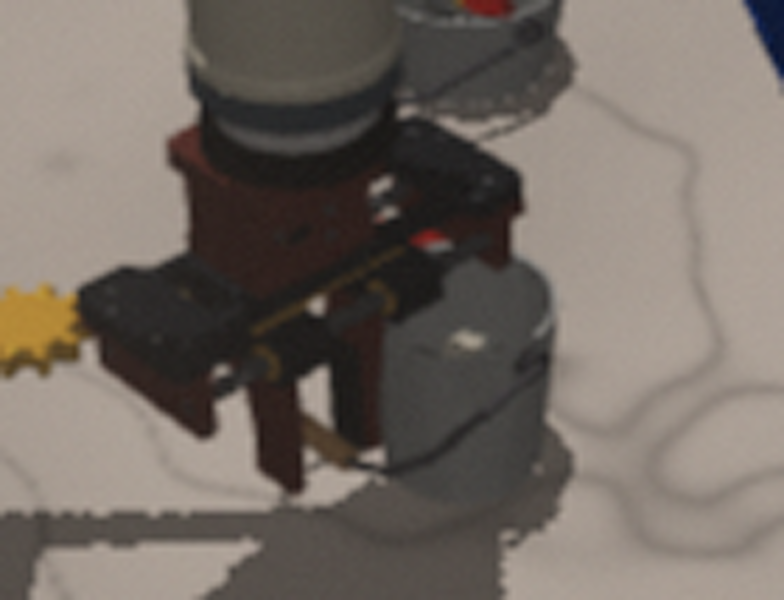

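Call:
apply_moves:
  deltas: [0,0,2,0,0,0,0,0,0,0,0,0,0,0,0,0,0,0]
  jaw: 0.62
  grip_force: 3

```text
time_s: 3.9
ee_pos: [0.4836, -0.0333, 0.0471]
orientation: [1.481, 2.77, 0.001]
wrist_force: [0.4, -0.3, -0.2]
grip_width: 0.193
gripper_force: 0.0
```

Call:
apply_moves:
  deltas: [0,0,0,0,0,0,0,0,0,0,0,0,0,0,0,0,0,0]
  jaw: 1
  grip_force: 5

```text
time_s: 4.28
ee_pos: [0.4829, -0.0335, 0.0464]
orientation: [-1.481, -2.77, 0.001]
wrist_force: [-1.7, -1.3, -0.6]
grip_width: 0.135
gripper_force: 5.0
```

```bash
python3 - <<'E'
from h import *
st=ctrl.get_state();print(st['ee_pos'],st['grip_width'],st['gripper_force'])
F=[]
for i in range(4):
    s=snap('side');F.append(ctrl.get_state()['wrist_force'])
print(np.mean(F,0))
# rim check in side view: bright rim contour + arc plan
z0=ctrl.get_state()['ee_pos'][2]+.0187
a0=np.arcsin((z0-.08)/.085);print('a0',a0)
A=np.linspace(a0,1.57,13)
print(np.c_[A,85*np.cos(a0)-85*np.cos(A),85*np.sin(A)-85*np.sin(a0)].round(2))
cv2.imwrite('/tmp/before.png',s['image'])
E
```

```text
[ 0.48294862 -0.03345656  0.04641754] 0.13484293563220642 4.999311491847038
[-2.50989209 -1.82096437 -0.19878538]
a0 -0.174387924656721
[[-1.700e-01  0.000e+00  0.000e+00]
 [-3.000e-02 -1.250e+00  1.228e+01]
 [ 1.200e-01 -7.100e-01  2.461e+01]
 [ 2.600e-01  1.610e+00  3.674e+01]
 [ 4.100e-01  5.660e+00  4.840e+01]
 [ 5.500e-01  1.135e+01  5.935e+01]
 [ 7.000e-01  1.858e+01  6.936e+01]
 [ 8.400e-01  2.718e+01  7.822e+01]
 [ 9.900e-01  3.697e+01  8.574e+01]
 [ 1.130e+00  4.775e+01  9.176e+01]
 [ 1.280e+00  5.928e+01  9.616e+01]
 [ 1.420e+00  7.133e+01  9.884e+01]
 [ 1.570e+00  8.364e+01  9.975e+01]]
```

Call:
apply_moves:
  deltas: [0,-0.7,0,0,0,0,0,-0.6,-6,0,0,0,0,-0.6,-6,0,0,0,0,0.2,-6,0,0,0,0,0.3,-6,0,0,0,0,1,-6,0,0,0,0,1.3,-6,0,0,0,0,0,0,0,0,0]
  grip_force: 4

```text
time_s: 5.48
ee_pos: [0.4843, -0.0329, 0.0834]
orientation: [1.481, 2.77, 0.0]
wrist_force: [-2.4, -1.3, 1.0]
grip_width: 0.134
gripper_force: 4.0
```

```bash
cat > chk.py <<'E'
from h import *
import sys
F=[]
for i in range(5):
    s=snap('side');F.append(ctrl.get_state()['wrist_force'])
f=np.mean(F,0);st=ctrl.get_state();M=R.from_rotvec(st['orientation']).as_matrix()
print(st['time_s'],st['ee_pos'],'tool F',(M.T@f).round(2),'grip',st['grip_width'])
b=cv2.imread('/tmp/before.png')[:,:,:]
o=cv2.cvtColor(b,cv2.COLOR_RGB2GRAY)[185:222,316:338].astype(np.float32);n=cv2.cvtColor(s['image'],cv2.COLOR_RGB2GRAY)[185:222,316:338].astype(np.float32)
print(cv2.phaseCorrelate(o,n))
cv2.imwrite('pics/'+sys.argv[1],cv2.resize(s['image'][110:240,240:400,::-1],(738,600),interpolation=2))
E
python3 chk.py c4.png
```

```text
5.725 [ 0.48381347 -0.03287531  0.08235106] tool F [ 0.31 -3.02 -0.86] grip 0.1375354480349888
((0.018099676600636272, -0.14269188540322375), 0.7986288587252299)
```

View pics/c4.png

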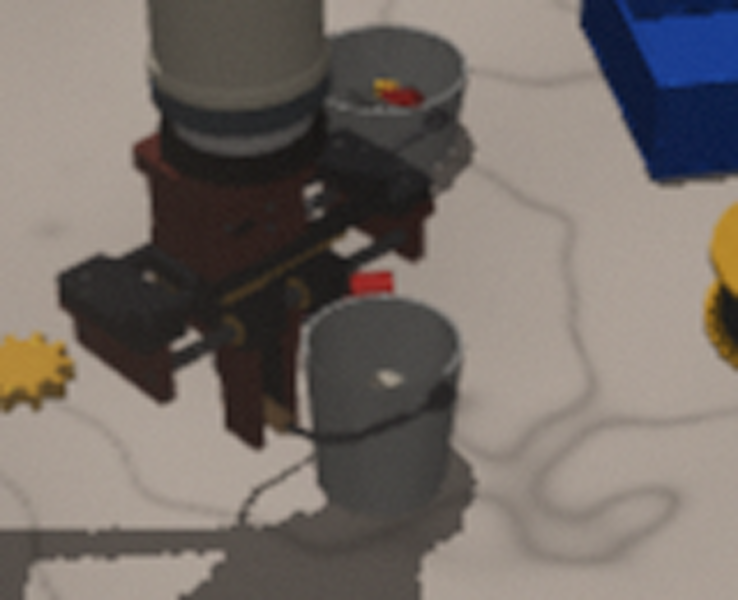

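Call:
apply_moves:
  deltas: [0,-1.5,0,0,0,0,0,0,0,0,0,0]

```text
time_s: 5.98
ee_pos: [0.4826, -0.0337, 0.0825]
orientation: [-1.481, -2.77, 0.0]
wrist_force: [-1.9, -1.3, -0.0]
grip_width: 0.133
gripper_force: 4.0
```

```bash
python3 chk.py x1.png
```

```text
6.225 [ 0.48278009 -0.03360781  0.08260175] tool F [ 0.44 -1.73  0.05] grip 0.1353990979656412
((-0.0214988082989791, 0.13363253950154785), 0.8606137414773305)
```

Call:
apply_moves:
  deltas: [0,-0.8,0,0,0,0,0,1.7,-5.9,0,0,0,0,2.3,-5.7,0,0,0,0,2.7,-5.5,0,0,0,0,3,-5.4,0,0,0,0,3.4,-5.1,0,0,0,0,3.8,-4.9,0,0,0,0,4.1,-4.6,0,0,0,0,4.5,-4.3,0,0,0,0,0,0,0,0,0]

```text
time_s: 7.48
ee_pos: [0.5037, -0.0198, 0.1246]
orientation: [1.48, 2.77, 0.0]
wrist_force: [-2.3, -2.2, 2.8]
grip_width: 0.131
gripper_force: 4.0
```

```bash
python3 chk.py x2.png
```

```text
7.725 [ 0.50314226 -0.02010988  0.12413492] tool F [-0.1  -3.33 -3.22] grip 0.13587532535718805
((-0.225247181433593, 0.6083261642903821), 0.4335707073410352)
```

Call:
apply_moves:
  deltas: [0,-1.2,-1.2,0,0,0,0,0,0,0,0,0]

```text
time_s: 7.98
ee_pos: [0.5022, -0.0207, 0.1252]
orientation: [-1.481, -2.77, 0.0]
wrist_force: [-2.7, -1.3, 1.8]
grip_width: 0.133
gripper_force: 4.0
```

```bash
python3 chk.py x3.png
```

```text
8.225 [ 0.50229677 -0.02059491  0.12526069] tool F [-0.05 -3.29 -2.27] grip 0.13220158202250226
((-0.82038250247723, 0.48238133392413474), 0.51349053333203)
```

View pics/x3.png

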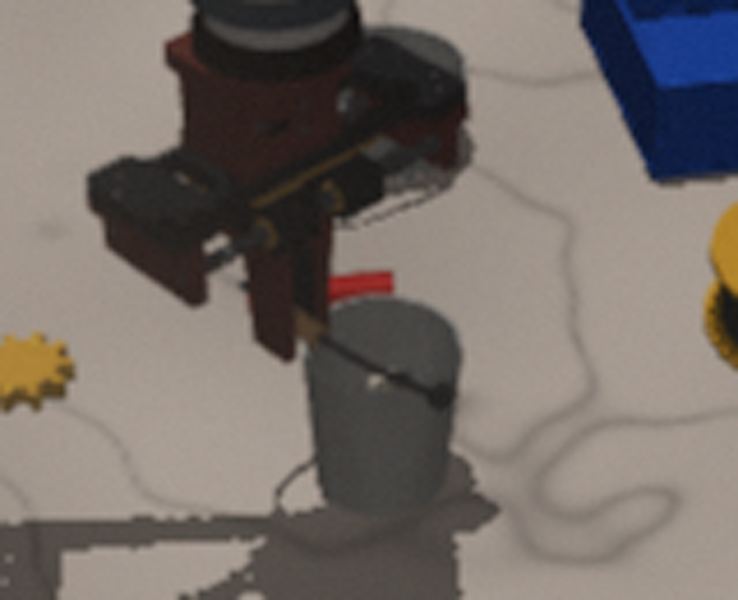

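The pail is still standing in the same spot, with its rim at about x 305–460 in the crop, and the bail is roughly half raised. I'll relieve the radial load and continue.

Call:
apply_moves:
  deltas: [0,-1.5,-1.5,0,0,0,0,0,0,0,0,0]

```text
time_s: 8.48
ee_pos: [0.5014, -0.021, 0.1264]
orientation: [1.48, 2.771, 0.002]
wrist_force: [0.6, 0.6, -1.6]
grip_width: 0.134
gripper_force: 4.0
```

```bash
python3 chk.py x4.png
```

```text
8.725 [ 0.50113061 -0.02119808  0.12641672] tool F [-0.02  1.46  1.68] grip 0.1379231126071688
((-0.6005621490836948, 0.4887578441412579), 0.4312560091416041)
```

Call:
apply_moves:
  deltas: [0,0.4,0.4,0,0,0,0,3.3,-2.6,0,0,0,0,3.4,-2.5,0,0,0,0,3.6,-2.3,0,0,0,0,3.7,-2.1,0,0,0,0,3.8,-2,0,0,0,0,3.8,-1.8,0,0,0,0,0,0,0,0,0]

```text
time_s: 9.72
ee_pos: [0.5197, -0.0089, 0.14]
orientation: [1.48, 2.77, 0.001]
wrist_force: [-3.1, -0.3, 5.0]
grip_width: 0.132
gripper_force: 4.0
```

```bash
python3 chk.py x5.png
```

```text
9.975 [ 0.51930149 -0.00914139  0.1396056 ] tool F [ 1.23 -2.18 -4.96] grip 0.13395096693219236
((-0.8977876385307493, -0.34589376423466334), 0.6692032446463902)
```

Call:
apply_moves:
  deltas: [0,-0.8,-2,0,0,0,0,0,0,0,0,0]

```text
time_s: 10.22
ee_pos: [0.5185, -0.0095, 0.1405]
orientation: [-1.48, -2.769, 0.0]
wrist_force: [1.1, -0.3, -3.2]
grip_width: 0.137
gripper_force: 4.0
```

```bash
python3 chk.py x6.png
```

```text
10.475 [ 0.51855126 -0.00954239  0.14106208] tool F [0.06 0.81 3.49] grip 0.1376016772682939
((-0.8834959726529945, 0.34028014126626616), 0.5581220105290413)
```

Call:
apply_moves:
  deltas: [0,0.2,0.8,0,0,0,0,4,-1.7,0,0,0,0,4,-1.5,0,0,0,0,4.1,-1.3,0,0,0,0,4.1,-1,0,0,0,0,0,0,0,0,0]

```text
time_s: 11.22
ee_pos: [0.5327, -0.0003, 0.1466]
orientation: [1.48, 2.771, 0.001]
wrist_force: [-0.7, 0.3, -0.1]
grip_width: 0.134
gripper_force: 4.0
```

```bash
python3 chk.py x7.png
```

```text
11.475 [ 0.53231538 -0.00055349  0.14642034] tool F [ 1.11  0.01 -0.33] grip 0.13504027892531298
((-0.784072751528134, -0.1511363954599112), 0.5152803838253022)
```

Call:
apply_moves:
  deltas: [0,4.2,-0.8,0,0,0,0,4.2,-0.6,0,0,0,0,4.2,-0.3,0,0,0,0,4,-0.1,0,0,0,0,0,0,0,0,0]

```text
time_s: 12.1
ee_pos: [0.5466, 0.009, 0.1484]
orientation: [1.48, 2.77, 0.001]
wrist_force: [-0.5, 2.0, 2.2]
grip_width: 0.134
gripper_force: 4.0
```

```bash
python3 chk.py x8.png
```

```text
12.35 [0.54620903 0.00873307 0.14841545] tool F [ 1.03  0.29 -2.95] grip 0.13570372132230826
((-0.9145583119804854, -0.5571561348481495), 0.35126014103492104)
```

View pics/x8.png

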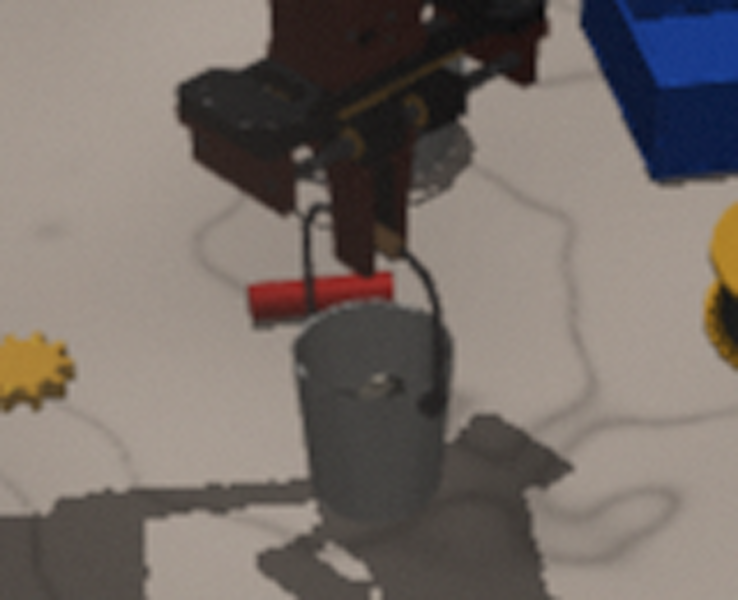

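The bail is upright and the pail is standing, about 1–2 px from where it started. I'll grip firmly and lift.

Call:
apply_moves:
  deltas: [0,0,0,0,0,0,0,0,0,0,0,0,0,0,-2,0,0,0,0,0,-4,0,0,0,0,0,-8,0,0,0,0,0,-12,0,0,0,0,0,-15,0,0,0,0,0,-15,0,0,0,0,0,-12,0,0,0,0,0,-8,0,0,0,0,0,-4,0,0,0,0,0,0,0,0,0]
  grip_force: 30

```text
time_s: 13.85
ee_pos: [0.5461, 0.0087, 0.2281]
orientation: [-1.481, -2.77, 0.0]
wrist_force: [0.6, 0.0, -5.4]
grip_width: 0.127
gripper_force: 30.0
```

```bash
python3 - <<'E'
from h import *
s=snap('side','x9full.png');st=ctrl.get_state();print(st['ee_pos'],st['wrist_force'],st['grip_width'])
delta([.551,-.338,st['ee_pos'][2]],[.0683,.0457])
# pan from side: ellipse of bright pixels
g=s['image'].min(-1).astype(int);m=np.zeros(g.shape,'uint8');print(s['image'][321,352],s['image'][350,310])
m[282:362,308:398]=g[282:362,308:398]>(g[321,352]+g[350,310])//2
n,l,q,c=cv2.connectedComponentsWithStats(m);i=l[321,352];print(q[i])
cs,_=cv2.findContours((l==i).astype('uint8'),0,1);hh=cv2.convexHull(max(cs,key=len))
pts=np.array([onplane(s,*p[0],.045) for p in hh])[:,:2].astype(np.float32);print(cv2.minEnclosingCircle(pts))
cv2.imwrite('pics/x9.png',cv2.resize(s['image'][80:240,240:400,::-1],(600,600),interpolation=2))
E
```

```text
[0.54604255 0.00870524 0.22772089] [-0.43130855  0.25509593 -6.22221655] 0.1301726855534049
d [-291.  -188.5   -0. ] w [-0.001 -0.    -0.001]
[[-0.556, 0.831, -0.001], [0.831, 0.556, 0.0], [0.0, -0.001, -1.0]]
[132 131 126] [82 81 78]
[ 308  282   90   71 4627]
((0.5618638396263123, -0.3049565255641937), 0.10403852164745331)
```

View pics/x9.png

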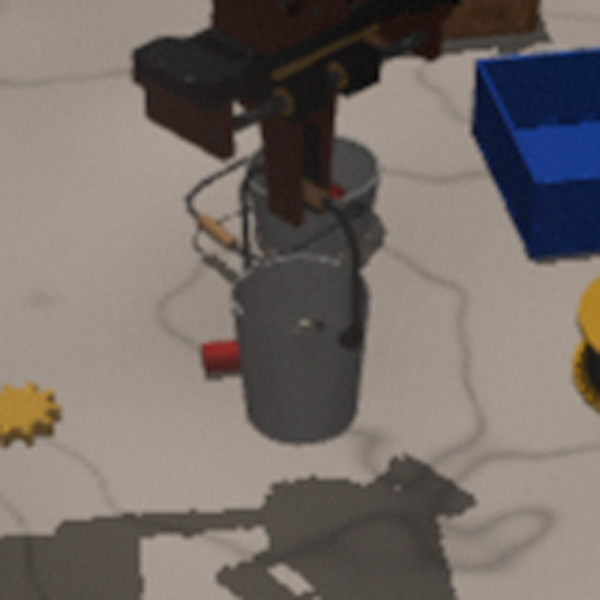

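The pail hangs upright and clear of the bench, with the roller held. I'll carry it smoothly to the pan.

Call:
apply_moves:
  deltas: [-2,-1.3,0,0,0,0,-5,-3.2,0,0,0,0,-9,-5.8,0,0,0,0,-12,-7.8,0,0,0,0,-14,-9.1,0,0,0,0,-15,-9.7,0,0,0,0,-15,-9.7,0,0,0,0,-15,-9.7,0,0,0,0,-15,-9.7,0,0,0,0,-15,-9.7,0,0,0,0,-14.5,-9.4,0,0,0,0,-14,-9.1,0,0,0,0]

```text
time_s: 15.4
ee_pos: [0.5487, -0.1658, 0.2281]
orientation: [-1.481, -2.771, 0.0]
wrist_force: [0.2, -0.5, -5.3]
grip_width: 0.125
gripper_force: 30.0
```

Call:
apply_moves:
  deltas: [-14,-9.1,0,0,0,0,-14.5,-9.4,0,0,0,0,-15,-9.7,0,0,0,0,-15,-9.7,0,0,0,0,-15,-9.7,0,0,0,0,-15,-9.7,0,0,0,0,-15,-9.7,0,0,0,0,-14,-9.1,0,0,0,0,-12,-7.8,0,0,0,0,-9,-5.8,0,0,0,0,-5,-3.2,0,0,0,0,-2,-1.3,0,0,0,0]

```text
time_s: 16.9
ee_pos: [0.5512, -0.3381, 0.2281]
orientation: [-1.481, -2.77, -0.0]
wrist_force: [0.7, -1.0, -5.0]
grip_width: 0.127
gripper_force: 30.0
```

Call:
apply_moves:
  deltas: [0,0,6,0,0,0,0,0,8,0,0,0,0,0,8,0,0,0,0,0,4,0,0,0,0,0,0,0,0,0,0,0,0,0,0,0]

```text
time_s: 17.65
ee_pos: [0.5512, -0.338, 0.2025]
orientation: [1.481, 2.77, -0.0]
wrist_force: [-0.3, 0.6, -5.9]
grip_width: 0.125
gripper_force: 30.0
```

```bash
python3 - <<'E'
from h import *
s=snap('side');st=ctrl.get_state();print(st['time_s'],st['ee_pos'],st['wrist_force'],st['grip_width'])
cv2.imwrite('pics/x10.png',cv2.resize(s['image'][200:400,260:430,::-1],(510,600),interpolation=2))
for z in(.045,):
  for a in ((.551,-.338),(st['ee_pos'][0],st['ee_pos'][1])): print((proj(s,[*a,z])-[260,200])*3)
E
```

```text
17.7 [ 0.5512661  -0.33802195  0.2026503 ] [ 1.08329545 -0.05808421 -4.37355314] 0.1267588102369616
[274.86384614 356.90972859]
[275.29131991 356.87922417]
```

View pics/x10.png

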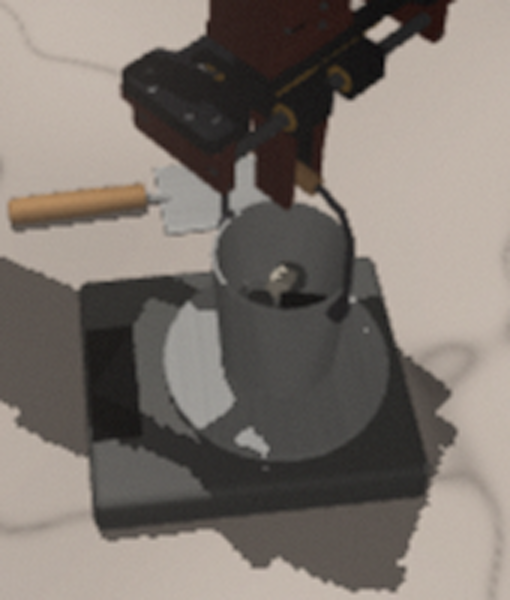

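The side crop shows the pan spanning x 163–388 and y 265–460, centred at about (275,360), with the pail hanging over the middle. I'll lower it slowly.

Call:
apply_moves:
  deltas: [0,0,2,0,0,0,0,0,2,0,0,0,0,0,1.5,0,0,0,0,0,1,0,0,0,0,0,0.7,0,0,0,0,0,0.7,0,0,0,0,0,0,0,0,0]

```text
time_s: 18.58
ee_pos: [0.5511, -0.3379, 0.1942]
orientation: [1.481, 2.771, -0.0]
wrist_force: [0.7, -0.1, -6.3]
grip_width: 0.127
gripper_force: 30.0
```

Call:
apply_moves:
  deltas: [0,0,0.5,0,0,0,0,0,0.5,0,0,0,0,0,0,0,0,0]

```text
time_s: 18.95
ee_pos: [0.5512, -0.338, 0.1936]
orientation: [1.481, 2.77, -0.0]
wrist_force: [-0.8, 0.1, -3.2]
grip_width: 0.123
gripper_force: 30.0
```

Call:
apply_moves:
  deltas: [0,0,0.4,0,0,0,0,0,0.4,0,0,0,0,0,0,0,0,0]

```text
time_s: 19.32
ee_pos: [0.5513, -0.338, 0.1934]
orientation: [1.48, 2.769, -0.0]
wrist_force: [-1.2, 0.7, 1.9]
grip_width: 0.127
gripper_force: 30.0
```

```bash
python3 chk.py x11.png
```

```text
19.575 [ 0.55137015 -0.33800376  0.1933999 ] tool F [ 0.66  0.02 -3.45] grip 0.1274807102259576
((-6.2879216047806885, 0.8886857009455689), 0.17318222572406133)
```

Call:
apply_moves:
  deltas: [0,0,-0.5,0,0,0,0,0,0,0,0,0]
  grip_force: 3

```text
time_s: 19.82
ee_pos: [0.5514, -0.3382, 0.1933]
orientation: [1.481, 2.77, -0.0]
wrist_force: [0.4, -1.2, 3.2]
grip_width: 0.131
gripper_force: 3.0
```

Call:
apply_moves:
  deltas: [0,0,0,0,0,0,0,0,0,0,0,0,0,0,0,0,0,0,0,0,0,0,0,0]
  jaw: 0.2

```text
time_s: 20.32
ee_pos: [0.5511, -0.3379, 0.1926]
orientation: [-1.481, -2.77, -0.0]
wrist_force: [-0.9, -0.1, -1.2]
grip_width: 0.4
gripper_force: 0.0
```

Call:
apply_moves:
  deltas: [0,0,-5,0,0,0,0,0,-10,0,0,0,0,0,-15,0,0,0,0,0,-20,0,0,0,0,0,-20,0,0,0,0,0,-20,0,0,0,0,0,-20,0,0,0,0,0,-10,0,0,0,0,0,0,0,0,0]

```text
time_s: 21.45
ee_pos: [0.5514, -0.3381, 0.3143]
orientation: [1.48, 2.769, -0.0]
wrist_force: [1.2, -1.5, -0.2]
grip_width: 0.401
gripper_force: 0.0
```

```bash
python3 - <<'E'
from h import *
s=snap('side');st=ctrl.get_state();print(st['time_s'],st['ee_pos'],st['wrist_force'],st['grip_width'])
cv2.imwrite('pics/x12.png',cv2.resize(s['image'][160:400,260:430,::-1],(425,600),interpolation=2))
E
```

```text
21.5 [ 0.551248   -0.33799154  0.31313016] [ 0.53114729 -0.69919268 -0.59973742] 0.39969521510109346
```

View pics/x12.png

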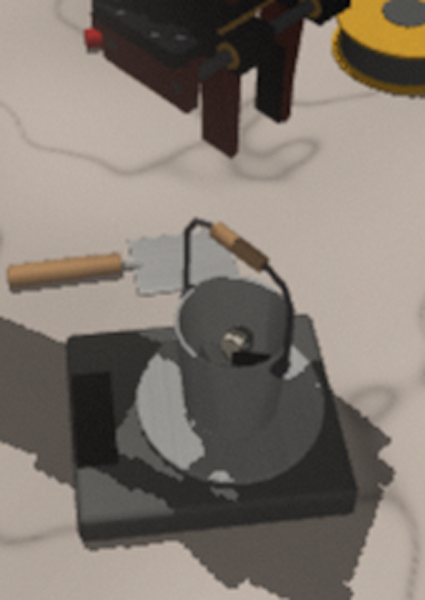

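The pail stands upright in the middle of the pan, its base at about (232,410) in the crop. The bail is up and the gripper is clear.

```bash
python3 -c "
from rig import ctrl
print(ctrl.job_done())"
```

```text
the job is handed in; nothing more can be done
None
```

The taller pail's bail was swung upright (the pail crept an estimated 2–4 mm on the bench as it went up), and the pail was lifted by it, carried upright, set down on the middle of the scale pan and released; handed in at about 21.5 s of the 48 s allowed.

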